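# Load the spring balance with its test weight

### The arm

A 6-joint arm with a two-finger parallel gripper is mounted at the origin on a cart in front of the work surface, level with it; the furniture and walls round the work are solid. World frame = base frame: x ahead of the robot, y to its left, z up, the work surface at z = 0. Lengths are in m, angles in rad, forces in N, time in s.
With the tool pointing down it reaches from about 0.35 to 0.975 m from the base axis. Payload 4.9 kg.
Tool frame: the origin (TCP) lies at the very end of the fingers, on their centre line; the grasp point (between the pads) lies 19 mm behind it; z points along the fingers, y is the direction in which the jaws open and shut (so a half turn about z gives the same grasp; the last joint's range is limited). The gripper opens to 85 mm and grips with 20 to 120 N. Pads are 22 mm wide; open, the fingers measure 114 mm over their backs; the gripper's body (76 mm by 85 mm) begins 54 mm behind the grasp point. The pads swing forward as they close: fully open they stand 13 mm farther back than shut.
Start: joints at [1.138, 0.053, 1.613, -0, 1.476, -0.119], TCP at [0.193, 0.594, 0.231] pointing down, gripper open.
Joint ranges: [-3.01, 3.01], [-1.01, 2.22], [0.06, 2.58], [-1.02, 4.17], [0.09, 2.62], [-3.14, 3.14]. Speed limits (rad/s): [2.57, 2.57, 3.14, 3.14, 3.14, 3.14].

### API

Orientations are given as a rotation vector (axis times angle).
In Python, from station import sensors, optics, ticket gives the robot as it stands.
- The arm moves only by the tool move_arm, never from a script. Its argument "plan" is text: rows parted by semicolons, each of 5 numbers parted by spaces: the shift along the tool's x, y, z in m, then the turn about the tool's z in rad, then the closure in counts, from 0 (fully open) to 255 (shut). In form: dx dy dz turn grip; .... A call has 1 to 12 rows; each row is the pose to reach, as a shift and turn from the pose measured when the call began, along the tool's axes at that moment; what a row does not reach only later rows make up. A row lasts 1/8 s, in which the tool goes at most 62.5 mm and 10.7 degrees, less where a joint would pass 70% of its speed; a pose out of reach is approached as far as the arm can. A call with a gripper value outside its range is refused whole. The fingers move at their own pace and stop on an object; "force" is the grip in N (left out, the last holds). Time passes only in rows, so rows that repeat a pose let the fingers close. It gives the time, the measured TCP pose, the force and the opening at its end, in the units of the state.
- sensors.get_obs(): the state, without advancing time (a new reading comes with each control period).
- optics.get_image(name): name is "side" or "top"; returns (picture, depth): 400x640x3 uint8, blue, green, red; 400x640 float32, m along the optical axis (not along the pixel's ray), 0 where there is no reading.
- optics.camera_model(name): a dict with "K" (3x3 intrinsics, pixels), "extrinsics" (4x4, takes a point from camera to world coordinates). Camera axes: x right, y down, z forward; pixel columns grow to the right and rows downward; lengths in m; the calibration is good to about 2 mm. A picture is of the moment at which its call begins. camera_model takes no time and is no camera call.
- ticket.finish_job(): hands the job in, once; it reports no verdict.
The state is a dict: "t": time; "q": joint angles; "dq": joint speeds; "effort": joint torques, N m; "tool_pos": TCP position; "tool_rot": TCP orientation; "contact_force": force on the tool from outside, world axes, zero at the start; "wrist_torque": the same for the moment, N m; "opening": finger opening in m.
Only numpy, scipy, OpenCV 4.12 (cv2) and the standard library are available. Lean on these libraries where they do the work, as an engineer would, in place of code of your own. Each camera call takes 0.05 s, during which the arm holds its last target. There are 200 camera calls.

### The job

Check the spring balance: hang the bigger test weight, by its stirrup, on the balance's sprung hook. Lower it gently, going down with the hook as it dips until the spring carries the weight, so that the hook is never driven down to its bottom stop; then let go, back off and wait until it hangs free and still. Leave the smaller weight standing where it is.

Things in the scene. Friction and masses are not known exactly. Their poses are not given: they have to be found in the camera images.
- big_weight: Bigger test weight, 131 mm tall, 0.51 to 0.72 kg: dark steel disc 60 mm across, 32 high, under a wire stirrup (8 mm wire) in the body's y-z plane. Its top bar runs along y, underside 84 mm above the base; the opening below it is 52 mm high, 46 wide. On the bar a wooden grip block 16 (x) by 56 (y) by 42 mm high, 89 to 131 mm above the base. Origin: underside centre, z up. Same after a half turn.
- big_weight_grip (a point): Centre of the bigger weight's wooden grip block, 117 mm above its base, 14 mm below the block's top and 33 mm above the bar's underside; axes as the body's. Pinch the block here from above across its 16 mm thickness (along x).
- big_weight_bar (a point): Middle of the underside of the bigger weight's stirrup bar, 84 mm above its base: the point that comes to rest on the hook's seat.
- small_weight: The smaller test weight, same shape, stirrup and grip, but its steel disc is only 40 mm across and 28 mm high; 127 mm tall, 0.26 kg. Origin: centre of the underside. To be left alone.
- balance: The spring balance stand, fixed to the bench: a grey base plate 110 x 110 x 12 mm with an upright grey tube (40 mm across at the collar, top at 88 mm) and behind the tube a 34 mm wide metal scale strip up to 167 mm. Origin: on the tube's axis at bench height; the hook points along the body's -x (roughly at the robot), z up.
- hook_seat (a point): Middle of the hook's seat, top of its 8 mm wire, moving with it; unloaded 140 mm above the bench, 100 mm from the tube's axis. Axes as balance's: the bar shall lie along y. The seat is level for 28 mm along x; toward the tube the wire cranks up 10 mm; at the free end it turns up, tip top 14 mm above the seat, outermost 31 mm from its middle. The balance is nowhere over 167 mm high.
- hook (a joint): Dip of the hook in m: 0 unloaded (top stop), grows as it goes down, bottom stop at 0.05. The spring gives about 210 N/m, so the bigger weight dips it by 23 to 34 mm and the smaller by 11 mm. It is lightly damped and bobs for some 2 to 3 s when let go suddenly.
Mind the look-alikes: they are no part of the job. What is shaped like the big_weight but pink is not meant.

How it is judged:
By the outcome, as a careful person would: the job done as asked, in the order asked, and still so for the second after the job is handed in, with the robot touching nothing.
It also fails if it takes over 51 s, if anything falls off the work surface, if the arm or the gripper's body presses on something with over 40 N, if the wrist force passes 120 N, or if a joint passes its speed limit or range.

## Working session

There is one attempt and no reset: what is moved stays moved. The work goes in short steps, Python scripts to look and compute and a tool call to move; the robot and the scene stay as the last step left them, time stands still between calls to the robot, and variables do not carry over. Pictures are saved under pics/ and viewed, about 8 in all and at most 12, crops included, and the job is handed in when it is done.

Besides the shell and the picture viewer there is one more tool, called as name(argument=value, ...) on one line, values as JSON. move_arm: Moves the arm, as the interface text tells. Its arguments: {"type":"object","properties":{"plan":{"type":"string"},"force":{"type":"number"}},"required":["plan"]}

```bash
mkdir -p pics
cat > h.py <<'E'
import numpy as np, cv2
from station import sensors, optics, ticket
from scipy.spatial.transform import Rotation as R
def pts(name,d):
    m=optics.camera_model(name);K=np.array(m["K"]);T=np.array(m["extrinsics"])
    v,u=np.mgrid[:d.shape[0],:d.shape[1]]
    P=np.stack([(u-K[0,2])/K[0,0]*d,(v-K[1,2])/K[1,1]*d,d],-1)
    return P@T[:3,:3].T+T[:3,3]
E
python3 - <<'E'
from h import *
o=sensors.get_obs()
print({k:np.round(v,3) for k,v in o.items()})
for n in("top","side"):
    im,d=optics.get_image(n); cv2.imwrite(f"pics/{n}0.png",im); np.save(f"pics/{n}0.npy",pts(n,d)); np.save(f"pics/{n}0d.npy",d)
    m=optics.camera_model(n);print(n,np.round(m["K"],1).tolist(),np.round(m["extrinsics"],3).tolist())
E
```

```text
{'t': np.float64(0.0), 'q': array([ 1.138,  0.053,  1.614, -0.   ,  1.476, -0.119]), 'dq': array([ 0.001, -0.   , -0.001,  0.001,  0.002,  0.001]), 'effort': array([ 0.0000e+00, -3.9366e+01, -3.7019e+01, -0.0000e+00,  7.0000e-03,
       -0.0000e+00]), 'tool_pos': array([0.193, 0.594, 0.23 ]), 'tool_rot': array([-4.910e-01, -3.102e+00,  3.000e-03]), 'contact_force': array([-0.647,  0.498, -0.037]), 'wrist_torque': array([-0.004,  0.021, -0.033]), 'opening': np.float64(0.086)}
top [[495.8, 0.0, 318.9], [0.0, 495.8, 201.4], [0.0, 0.0, 1.0]] [[-0.327, -0.894, 0.305, 0.214], [-0.945, 0.311, -0.102, 0.462], [-0.003, -0.322, -0.947, 1.201], [0.0, 0.0, 0.0, 1.0]]
side [[374.2, 0.0, 319.3], [0.0, 374.2, 198.5], [0.0, 0.0, 1.0]] [[-0.998, 0.046, -0.031, 0.567], [0.052, 0.583, -0.811, 1.008], [-0.02, -0.811, -0.585, 0.581], [0.0, 0.0, 0.0, 1.0]]
```

View pics/top0.png

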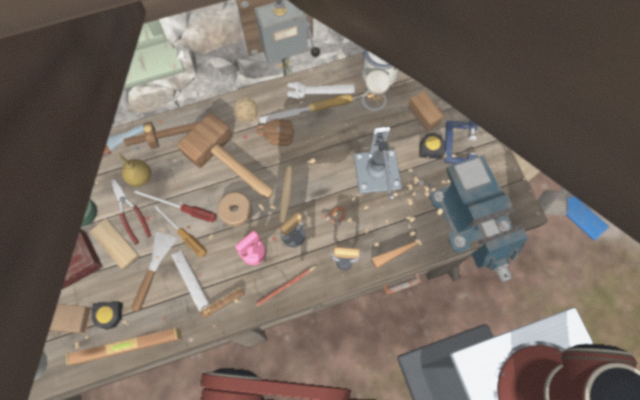

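View pics/side0.png

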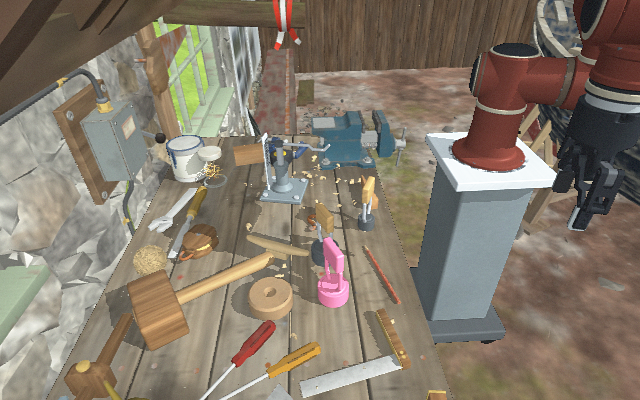

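Top: stand at about (378,165), weights at (292,230) and (346,257), pink one at (252,248). I'll enlarge these next.

Run:
```python
from h import *
a=cv2.imread("pics/top0.png")[120:280,270:410];b=cv2.imread("pics/side0.png")[125:285,255:395]
f=lambda x:cv2.resize(x,None,fx=2.8,fy=2.8,interpolation=cv2.INTER_CUBIC)
cv2.imwrite("pics/c1.png",np.hstack([f(a),f(b)]))
P=np.load("pics/top0.npy")
for n,(u,v) in dict(A=(292,230),B=(346,257)).items():
    Q=P[v-35:v+25,u-25:u+25].reshape(-1,3)
    for lo,hi in((.1,.14),(.015,.04)):
        q=Q[(Q[:,2]>lo)&(Q[:,2]<hi)]
        r=cv2.minAreaRect((q[:,:2]*1000).astype(np.float32));print(n,lo,len(q),np.round(q.mean(0),3),np.round(np.percentile(q[:,2],95),3),np.round(r[0]),np.round(r[1]),round(r[2]))
```

```text
A 0.1 238 [0.533 0.424 0.124] 0.133 [535. 424.] [17. 55.] 23
A 0.015 533 [0.56  0.423 0.031] 0.036 [578. 425.] [145.  58.] 1
B 0.1 219 [0.43  0.328 0.122] 0.129 [432. 327.] [54. 17.] 67
B 0.015 174 [0.432 0.329 0.028] 0.036 [473. 328.] [121.  43.] 2
```

View pics/c1.png

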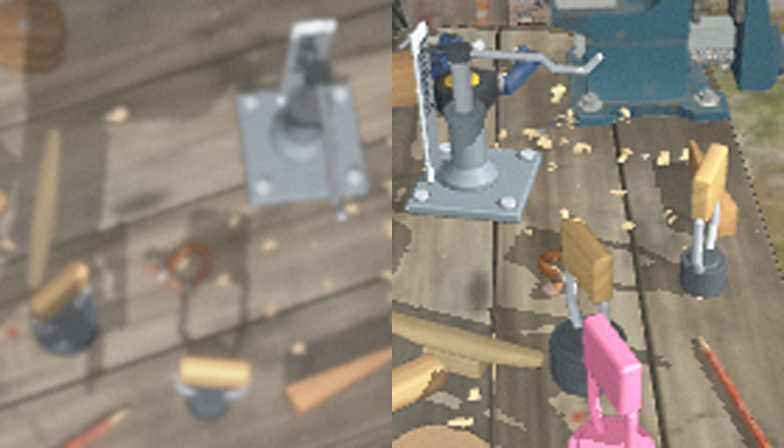

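Left crop shows weight A (larger disc, brown block) and B (smaller disc). The hook runs from the tube at about (383,146) down to its tip at about (391,197) in top-image pixels.

Run:
```python
from h import *
P=np.load("pics/top0.npy");S=np.load("pics/side0.npy")
def pca(q):
    c=q[:,:2].mean(0);w,V=np.linalg.eigh(np.cov((q[:,:2]-c).T));return c,V[:,1],np.degrees(np.arctan2(V[1,1],V[0,1]))
def rect(q):
    r=cv2.minAreaRect((q[:,:2]*1000).astype(np.float32));return np.round(r[0],1),np.round(r[1]),round(r[2],1)
for n,M,(u,v) in(("top",P,(292,230)),("side",S,(322,220))):
    Q=M[v-35:v+35,u-25:u+25].reshape(-1,3);Q=Q[np.hypot(Q[:,0]-.535,Q[:,1]-.424)<.045]
    b=Q[(Q[:,2]>.095)&(Q[:,2]<.14)]; t=b[b[:,2]>.125]
    print(n,"block",pca(b)[2],rect(b),"top",len(t),rect(t),np.round(t.mean(0),4),pca(t)[2])
    k=Q[(Q[:,2]>.02)&(Q[:,2]<.04)];print(" disc",rect(k))
for n,M,(u0,u1,v0,v1) in(("top",P,(345,410,115,215)),("side",S,(255,335,125,210))):
    Q=M[v0:v1,u0:u1].reshape(-1,3);
    p=Q[(Q[:,2]>.007)&(Q[:,2]<.018)];p=p[np.hypot(*(p[:,:2]-np.median(p[:,:2],0)).T)<.085];print(n,"plate",len(p),np.median(p,0).round(3),rect(p))
    h=Q[(Q[:,2]>.125)&(Q[:,2]<.2)];h=h[np.argsort(h[:,0])]
    print(len(h));print(h[::max(1,len(h)//45)].round(3).tolist())
```

```text
top block 113.65633836924151 (array([535.3, 424.3]), array([17., 55.]), 23.3) top 165 (array([535.5, 424.3]), array([16., 55.]), 24.1) [0.5348 0.4247 0.1297] 114.05475518742053
 disc (array([538.6, 429.1]), array([70., 57.]), 47.3)
side block 117.6655971899644 (array([536.3, 422.2]), array([15., 57.]), 23.2) top 151 (array([536.3, 421.5]), array([15., 56.]), 23.1) [0.5357 0.4253 0.1296] 114.16226308842178
 disc (array([545.5, 420.5]), array([73., 48.]), 29.3)
top plate 1059 [0.614 0.182 0.011] (array([608.9, 174.7]), array([123., 158.]), 70.3)
408
[[0.507, 0.191, 0.15], [0.514, 0.188, 0.148], [0.522, 0.193, 0.137], [0.529, 0.19, 0.136], [0.535, 0.188, 0.138], [0.54, 0.189, 0.141], [0.548, 0.185, 0.137], [0.552, 0.185, 0.133], [0.557, 0.184, 0.14], [0.56, 0.177, 0.15], [0.566, 0.177, 0.15], [0.573, 0.179, 0.147], [0.578, 0.179, 0.148], [0.585, 0.177, 0.148], [0.591, 0.169, 0.146], [0.597, 0.17, 0.15], [0.603, 0.17, 0.149], [0.608, 0.168, 0.148], [0.615, 0.165, 0.148], [0.621, 0.167, 0.148], [0.624, 0.168, 0.143], [0.626, 0.168, 0.127], [0.628, 0.158, 0.151], [0.63, 0.173, 0.141], [0.6
[... 968 characters left out ...]
, [0.57, 0.18, 0.148], [0.578, 0.175, 0.146], [0.585, 0.172, 0.15], [0.59, 0.175, 0.147], [0.597, 0.171, 0.147], [0.605, 0.17, 0.148], [0.612, 0.166, 0.148], [0.62, 0.168, 0.147], [0.624, 0.167, 0.153], [0.626, 0.163, 0.128], [0.628, 0.166, 0.138], [0.63, 0.159, 0.151], [0.632, 0.17, 0.151], [0.633, 0.168, 0.134], [0.635, 0.153, 0.151], [0.637, 0.165, 0.152], [0.639, 0.165, 0.13], [0.64, 0.167, 0.142], [0.642, 0.166, 0.147], [0.653, 0.158, 0.146], [0.663, 0.14, 0.129], [0.665, 0.136, 0.167], [0.665, 0.146, 0.152], [0.666, 0.15, 0.165], [0.667, 0.154, 0.153], [0.668, 0.157, 0.143], [0.669, 0.164, 0.131], [0.67, 0.166, 0.146], [0.671, 0.166, 0.16], [0.672, 0.171, 0.143], [0.674, 0.168, 0.133]]
```

```bash
cat >> h.py <<'E'
def go(xyz,yaw):
    "tool-frame shift and turn so that TCP is at xyz and tool y lies along world yaw (deg, mod 180)"
    o=sensors.get_obs();r=R.from_rotvec(o["tool_rot"]);M=r.as_matrix()
    y=np.degrees(np.arctan2(M[1,1],M[0,1]));d=(yaw-y+90)%180-90
    print("tcp",o["tool_pos"].round(4),"yaw_y",y.round(2),"tz",M[:,2].round(3),"q6",o["q"][5].round(2),"shift",(M.T@(np.array(xyz)-o["tool_pos"])).round(4),"turn",(-np.radians(d)).round(4),"F",o["contact_force"].round(2),"open",round(float(o["opening"]),4),"t",o["t"])
E
python3 - <<'E'
from h import *
P=np.vstack([np.load("pics/top0.npy")[115:215,345:410].reshape(-1,3),np.load("pics/side0.npy")[125:210,255:335].reshape(-1,3)])
h=P[(P[:,2]>.128)&(P[:,2]<.16)&(P[:,0]<.618)&(P[:,1]<.25)&(P[:,0]>.48)]
print(h[:,0].min(),np.polyfit(h[:,0],h[:,1],1),np.polyval(np.polyfit(h[:,0],h[:,1],1),.535))
go([.5355,.424,.231],24)
E
```

```text
0.5065166505117447 [-0.23163081  0.30965467] 0.18573219364337462
tcp [0.1927 0.594  0.2302] yaw_y 72.02 tz [-0.001 -0.002 -1.   ] q6 -0.12 shift [-0.3785 -0.0558 -0.0008] turn 0.8381 F [ 0.38 -0.21 -0.19] open 0.085 t 0.1
```

move_arm(plan="-0.055 -0.008 0 0.12 120; -0.11 -0.016 0 0.24 120; -0.165 -0.024 0 0.36 120; -0.22 -0.032 0 0.48 120; -0.275 -0.04 0 0.6 120; -0.33 -0.048 0 0.72 120; -0.3785 -0.0558 0 0.838 120; -0.3785 -0.0558 0 0.838 120; -0.3785 -0.0558 0 0.838 120; -0.3785 -0.0558 0 0.838 120", force=50)

```text
t: 1.35
tool_pos: [0.5342, 0.4248, 0.23]
tool_rot: [-1.708, -2.636, 0.004]
contact_force: [0.1, 0.5, 0.2]
opening: 0.0455
```

Run:
```python
from h import *
go([.5355,.424,.101],24)
a,_=optics.get_image("top");b,_=optics.get_image("side")
f=lambda x:cv2.resize(x,None,fx=2.6,fy=2.6,interpolation=cv2.INTER_CUBIC)
cv2.imwrite("pics/c2.png",np.hstack([f(a[140:290,220:370]),f(b[110:260,250:400])]))
```

```text
tcp [0.5342 0.4248 0.23  ] yaw_y 24.12 tz [-0.001 -0.002 -1.   ] q6 0.14 shift [-0.0011  0.0011  0.129 ] turn 0.0021 F [0.11 0.46 0.23] open 0.0455 t 1.35
```

View pics/c2.png

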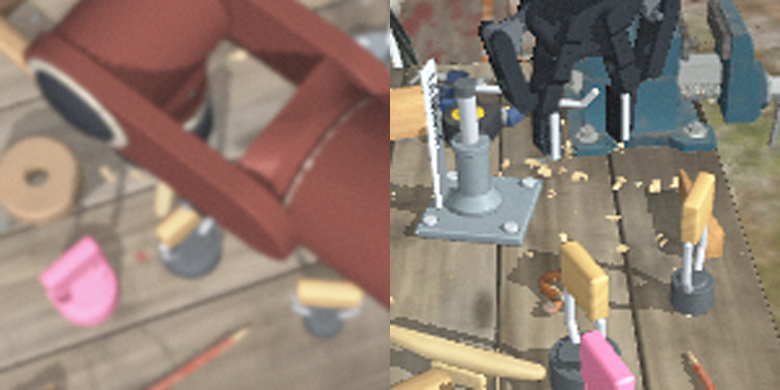

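The open fingers stand above the brown block of the big weight and straddle it, with side pads at crop (555,135) and (625,115). I'll go down and grip.

move_arm(plan="-0.001 0.001 0.035 0 120; -0.001 0.001 0.07 0 120; -0.001 0.001 0.1 0 120; -0.001 0.001 0.12 0 120; -0.001 0.001 0.129 0 120; -0.001 0.001 0.129 0 120; -0.001 0.001 0.129 0 255; -0.001 0.001 0.129 0 255; -0.001 0.001 0.129 0 255; -0.001 0.001 0.129 0 255; -0.001 0.001 0.129 0 255", force=60)

```text
t: 2.82
tool_pos: [0.5359, 0.4245, 0.103]
tool_rot: [1.708, 2.636, -0.001]
contact_force: [-2.0, -1.1, 6.0]
opening: 0.0153
```

Run:
```python
from h import *
go([.5355,.424,.27],24)
```

```text
tcp [0.5359 0.4245 0.103 ] yaw_y 24.12 tz [-0.    -0.001 -1.   ] q6 0.14 shift [-0.0004 -0.0006 -0.167 ] turn 0.0021 F [-2.03 -1.07  5.96] open 0.0153 t 2.825
```

move_arm(plan="0 0 -0.03 0 255; 0 0 -0.07 0 255; 0 0 -0.12 0 255; 0 0 -0.17 0 255; 0 0 -0.19 0 255; 0 0 -0.19 0 255; 0 0 -0.19 0 255; 0 0 -0.19 0 255")

```text
t: 3.82
tool_pos: [0.5349, 0.424, 0.2891]
tool_rot: [-1.707, -2.635, 0.009]
contact_force: [0.5, -0.4, -6.8]
opening: 0.0147
```

Run:
```python
from h import *
go([.459,.203,.30],-13)
```

```text
tcp [0.5349 0.424  0.2891] yaw_y 24.12 tz [-0.005 -0.004 -1.   ] q6 0.14 shift [-0.1707 -0.1597 -0.0096] turn 0.6479 F [ 0.48 -0.45 -6.79] open 0.0147 t 3.825
```

move_arm(plan="-0.02 -0.02 -0.009 0.09 255; -0.045 -0.042 -0.009 0.18 255; -0.07 -0.065 -0.009 0.28 255; -0.095 -0.09 -0.009 0.38 255; -0.12 -0.112 -0.009 0.47 255; -0.145 -0.135 -0.009 0.56 255; -0.163 -0.152 -0.009 0.62 255; -0.171 -0.16 -0.009 0.648 255; -0.171 -0.16 -0.009 0.648 255; -0.171 -0.16 -0.009 0.648 255")

```text
t: 5.08
tool_pos: [0.4589, 0.2033, 0.2991]
tool_rot: [-2.457, -1.957, 0.01]
contact_force: [0.3, 0.1, -6.7]
opening: 0.0151
```

Run:
```python
from h import *
go([.459,.203,.187],-13)
im,d=optics.get_image("side")
P=pts("side",d);Q=P[60:260,240:440].reshape(-1,3)
cv2.imwrite("pics/s3.png",cv2.resize(im[60:240,240:440],None,fx=3,fy=3,interpolation=cv2.INTER_CUBIC))
im,d=optics.get_image("top");cv2.imwrite("pics/t3.png",im)
```

```text
tcp [0.4589 0.2033 0.2991] yaw_y -12.95 tz [-0.005 -0.003 -1.   ] q6 0.5 shift [0.0003 0.0006 0.1121] turn 0.0009 F [ 0.33  0.07 -6.72] open 0.0151 t 5.075
```

View pics/s3.png

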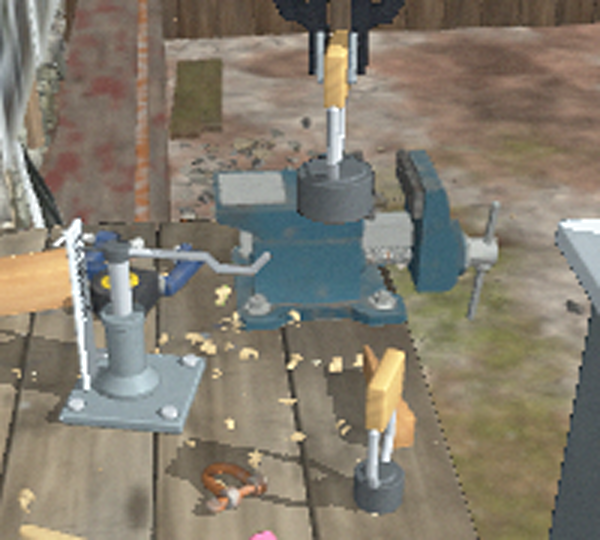

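The big weight hangs upright in the fingers, with its disc at crop (337,188), clear of the hook tip at (265,258). I'll lower it to entry height.

move_arm(plan="0 0 0.03 0 255; 0 0 0.07 0 255; 0 0 0.1 0 255; 0 0 0.112 0 255; 0 0 0.112 0 255; 0 0 0.112 0 255; 0 0 0.112 0 255")

```text
t: 6.05
tool_pos: [0.4594, 0.2032, 0.1891]
tool_rot: [2.457, 1.956, -0.005]
contact_force: [0.1, 0.2, -5.8]
opening: 0.0152
```

Run:
```python
from h import *
go([.536,.1855,.189],-13)
for n in("side","top"):
    im,d=optics.get_image(n);P=pts(n,d).reshape(-1,3)
    ex=np.array([.974,-.225]);ey=np.array([.225,.974])
    L=(P[:,:2]-[.459,.203]);a,b,z=L@ex,L@ey,P[:,2]
    s=(abs(a)<.05)&(abs(b)<.05)
    for lo,hi in((.085,.122),(.125,.168),(.18,.21)):
        m=s&(z>lo)&(z<hi);print(n,lo,m.sum(),"a",np.percentile(a[m],[2,98]).round(3),"b",np.percentile(b[m],[2,98]).round(3),"z",np.percentile(z[m],[2,50,98]).round(3))
    h=(a>.02)&(a<.13)&(abs(b)<.03)&(z>.125)&(z<.16);print(n,"hook b at",[ (x,b[h&(abs(a-x)<.006)].mean().round(4),z[h&(abs(a-x)<.006)].max().round(4)) for x in(.055,.065,.08,.09,.11)], "tip a",a[h].min().round(3))
    if n=="side":cv2.imwrite("pics/s4.png",cv2.resize(im[110:240,250:400],None,fx=4,fy=4,interpolation=cv2.INTER_CUBIC))
```

```text
tcp [0.4594 0.2032 0.1891] yaw_y -12.94 tz [-0.002 -0.003 -1.   ] q6 0.5 shift [-0.0001  0.0786  0.    ] turn 0.0011 F [ 0.06  0.16 -5.78] open 0.0152 t 6.05
side 0.085 444 a [-0.028  0.028] b [-0.021  0.028] z [0.088 0.114 0.121]
side 0.125 67 a [-0.003  0.002] b [-0.027  0.03 ] z [0.125 0.144 0.166]
side 0.18 163 a [-0.02   0.019] b [0.005 0.026] z [0.18  0.198 0.21 ]
side hook b at [(0.055, np.float64(0.0), np.float64(0.1529)), (0.065, np.float64(-0.0002), np.float64(0.1472)), (0.08, np.float64(-0.0015), np.float64(0.1401)), (0.09, np.float64(-0.001), np.float64(0.1416)), (0.11, np.float64(-0.0007), np.float64(0.1497))] tip a 0.049
top 0.085 316 a [-0.03  0.01] b [-0.015  0.03 ] z [0.088 0.117 0.121]
top 0.125 22 a [-0.005  0.001] b [0.02  0.031] z [0.131 0.147 0.166]
top 0.18 53 a [-0.02   0.013] b [0.01  0.028] z [0.181 0.197 0.209]<stdin>:10: RuntimeWarning: Mean of empty slice.
  ret = ret.dtype.type(ret / rcount)
Traceback (most recent call last):
ValueError: zero-size array to reduction operation maximum which has no identity
```

View pics/s4.png

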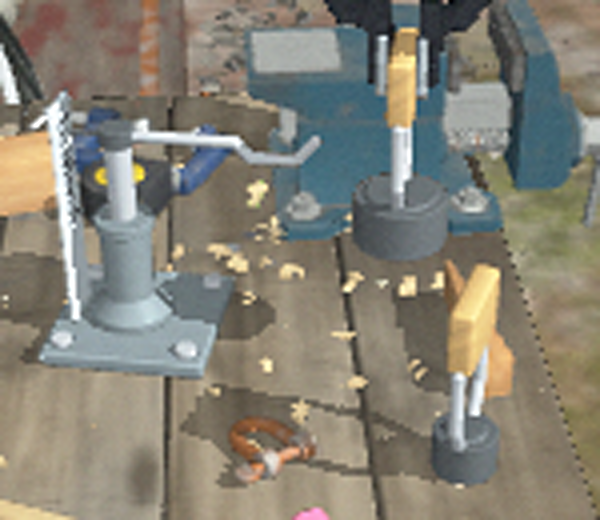

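Measured disc top is about 0.118, hook tip top about 0.153, and the sideways offset is under 2 mm. I'll thread it over the hook.

move_arm(plan="0 0.015 0 0 255; 0 0.03 0 0 255; 0 0.045 0 0 255; 0 0.06 0 0 255; 0 0.072 0 0 255; 0 0.0785 0 0 255; 0 0.0785 0 0 255; 0 0.0785 0 0 255; 0 0.0785 0 0 255")

```text
t: 7.28
tool_pos: [0.5351, 0.1856, 0.1883]
tool_rot: [2.457, 1.957, -0.007]
contact_force: [0.5, 0.4, -5.6]
opening: 0.0147
```

Run:
```python
from h import *
go([.536,.1855,.159],-13)
im,d=optics.get_image("side");cv2.imwrite("pics/s5.png",cv2.resize(im[110:220,250:370],None,fx=5,fy=5,interpolation=cv2.INTER_CUBIC))
```

```text
tcp [0.5351 0.1856 0.1883] yaw_y -12.92 tz [-0.003 -0.003 -1.   ] q6 0.43 shift [0.0002 0.001  0.0293] turn 0.0014 F [ 0.5   0.36 -5.63] open 0.0147 t 7.275
```

View pics/s5.png

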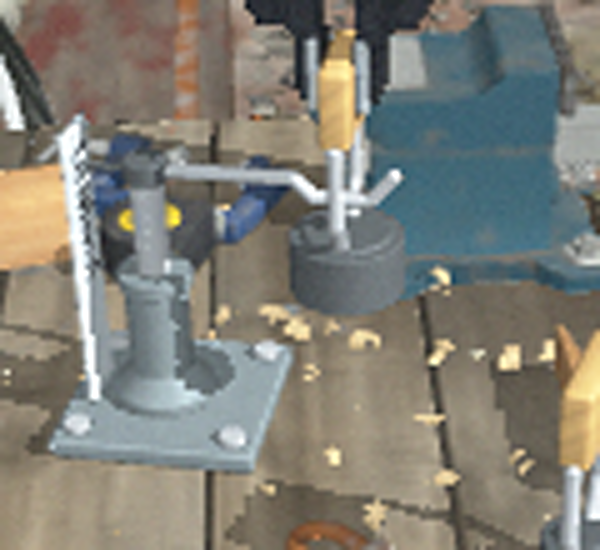

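The hook passes through the stirrup, with the bar above the seat at crop (340,200). I'll lower slowly.

move_arm(plan="0 0.001 0.006 0 255; 0 0.001 0.012 0 255; 0 0.001 0.018 0 255; 0 0.001 0.023 0 255; 0 0.001 0.027 0 255; 0 0.001 0.03 0 255; 0 0.001 0.033 0 255; 0 0.001 0.036 0 255; 0 0.001 0.039 0 255; 0 0.001 0.042 0 255; 0 0.001 0.044 0 255; 0 0.001 0.044 0 255")

```text
t: 8.82
tool_pos: [0.5361, 0.1853, 0.1445]
tool_rot: [2.457, 1.957, -0.006]
contact_force: [-1.8, -0.0, -2.7]
opening: 0.0153
```

move_arm(plan="0 0 0.002 0 255; 0 0 0.004 0 255; 0 0 0.006 0 255; 0 0 0.007 0 255; 0 0 0.007 0 255; 0 0 0.007 0 255")

```text
t: 9.57
tool_pos: [0.5362, 0.1853, 0.1376]
tool_rot: [2.457, 1.957, -0.006]
contact_force: [-2.4, 0.2, -1.3]
opening: 0.0149
```

move_arm(plan="0 0 0.002 0 255; 0 0 0.004 0 255; 0 0 0.0055 0 255; 0 0 0.0055 0 255; 0 0 0.0055 0 255")

```text
t: 10.2
tool_pos: [0.5362, 0.1853, 0.1322]
tool_rot: [2.457, 1.957, -0.006]
contact_force: [-2.2, 0.8, 0.2]
opening: 0.015
```

Run:
```python
from h import *
o=sensors.get_obs();print(o["contact_force"].round(2),o["wrist_torque"].round(3))
im,d=optics.get_image("side");cv2.imwrite("pics/s6.png",cv2.resize(im[120:220,260:360],None,fx=6,fy=6,interpolation=cv2.INTER_CUBIC))
P=pts("side",d).reshape(-1,3);L=P[:,:2]-[.536,.1855];a=L@[.974,-.225];b=L@[.225,.974];z=P[:,2]
for x in np.arange(-.034,.06,.006):
    m=(abs(a-x)<.003)&(abs(b)<.008)&(z>.09)&(z<.14);print(x.round(3),m.sum(),z[m].max().round(4) if m.any() else "")
m=(abs(b)>.015)&(abs(b)<.035)&(abs(a)<.02)&(z>.08)&(z<.11);print("wires a",a[m].mean(),m.sum())
```

```text
[-2.23  0.84  0.18] [-0.012  0.398 -0.057]
-0.034 0 
-0.028 8 0.1271
-0.022 12 0.1257
-0.016 9 0.132
-0.01 11 0.132
-0.004 3 0.1131
0.002 0 
0.008 0 
0.014 8 0.1377
0.02 9 0.1389
0.026 11 0.1236
0.032 6 0.123
0.038 6 0.1224
0.044 8 0.123
0.05 7 0.1229
0.056 6 0.1231
wires a -0.0015097757606959555 45
```

View pics/s6.png

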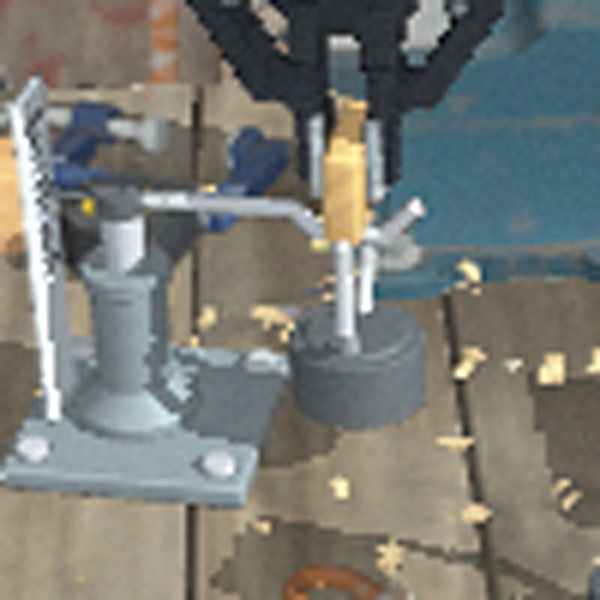

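The bar sits mid-seat and the vertical wrist force is about 0, so the spring carries the weight at a dip of about 27 mm. A small sideways strain remains (-2.2 N), so I'll ease it before letting go.

move_arm(plan="0 -0.0005 0 0 255; 0 -0.001 0 0 255; 0 -0.001 0 0 255")

```text
t: 10.62
tool_pos: [0.5359, 0.1854, 0.1326]
tool_rot: [2.456, 1.956, -0.004]
contact_force: [1.7, -1.5, -0.6]
opening: 0.0149
```

move_arm(plan="0 0.0004 0 0 255; 0 0.0004 0 0 255; 0 0.0004 0 0 255", force=20)

```text
t: 11.0
tool_pos: [0.5361, 0.1853, 0.1325]
tool_rot: [2.456, 1.956, -0.005]
contact_force: [-0.9, 0.3, -0.3]
opening: 0.0149
```

move_arm(plan="0 0.0004 0 0 195; 0 0.0004 0 0 180; 0 0.0004 0 0 165; 0 0.0004 0 0 150; 0 0.0004 0 0 145; 0 0.0004 0 0 145; 0 0.0004 0 0 145")

```text
t: 11.88
tool_pos: [0.5365, 0.1853, 0.1325]
tool_rot: [2.456, 1.956, -0.005]
contact_force: [0.8, -0.0, -0.5]
opening: 0.0367
```

Run:
```python
from h import *
go([.536,.1855,.28],-13)
im,d=optics.get_image("side");cv2.imwrite("pics/s7.png",cv2.resize(im[100:220,260:380],None,fx=5,fy=5,interpolation=cv2.INTER_CUBIC))
```

```text
tcp [0.5365 0.1853 0.1325] yaw_y -12.92 tz [-0.001 -0.003 -1.   ] q6 0.43 shift [-0.0004 -0.0006 -0.1475] turn 0.0014 F [ 0.83 -0.04 -0.51] open 0.0367 t 11.875
```

View pics/s7.png

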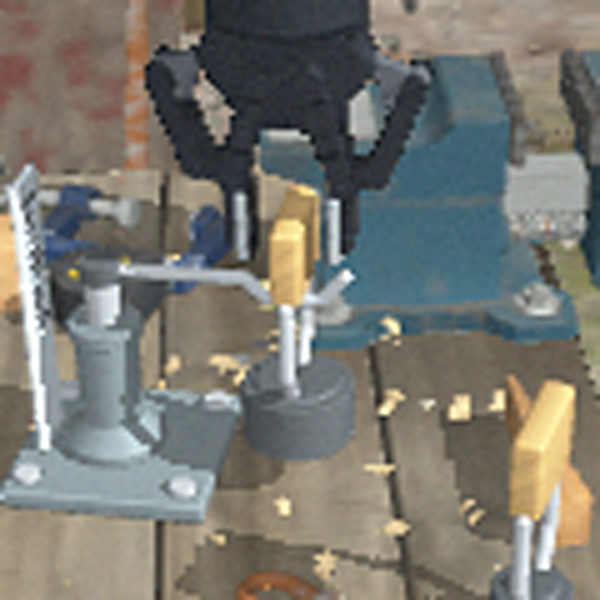

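The weight hangs free between the open fingers (pads at crop x 240 and 333, block at 290). I'll back straight up and then wait.

move_arm(plan="0 0 -0.012 0 145; 0 0 -0.027 0 145; 0 0 -0.045 0 145; 0 0 -0.07 0 145; 0 0 -0.1 0 145; 0 0 -0.135 0 145; 0 0 -0.17 0 145; 0 0 -0.2 0 145; 0 0 -0.2 0 145; 0 0 -0.2 0 145; 0 0 -0.2 0 145; 0 0 -0.2 0 145")

```text
t: 13.42
tool_pos: [0.5363, 0.1858, 0.331]
tool_rot: [2.457, 1.957, -0.008]
contact_force: [0.3, 0.7, -0.3]
opening: 0.037
```

move_arm(plan="0 0 0 0 145; 0 0 0 0 145; 0 0 0 0 145; 0 0 0 0 145; 0 0 0 0 145; 0 0 0 0 145; 0 0 0 0 145; 0 0 0 0 145; 0 0 0 0 145; 0 0 0 0 145; 0 0 0 0 145; 0 0 0 0 145")

```text
t: 14.92
tool_pos: [0.5363, 0.1858, 0.331]
tool_rot: [2.457, 1.957, -0.008]
contact_force: [-0.2, 0.5, -0.4]
opening: 0.0366
```

move_arm(plan="0 0 0 0 145; 0 0 0 0 145; 0 0 0 0 145; 0 0 0 0 145; 0 0 0 0 145; 0 0 0 0 145; 0 0 0 0 145; 0 0 0 0 145; 0 0 0 0 145; 0 0 0 0 145; 0 0 0 0 145; 0 0 0 0 145")

```text
t: 16.42
tool_pos: [0.5363, 0.1858, 0.331]
tool_rot: [2.457, 1.957, -0.008]
contact_force: [-0.9, 0.2, -0.5]
opening: 0.0371
```

Run:
```python
from h import *
go([.536,.1855,.28],-13)
fr=[]
for i in range(10):
    im,d=optics.get_image("side");fr.append(im[100:240,240:400].astype(int))
    P=pts("side",d).reshape(-1,3);m=(np.hypot(P[:,0]-.536,P[:,1]-.1855)<.045)&(P[:,2]>.1)&(P[:,2]<.2);q=P[m]
    if i%3==0:print(len(q),q.mean(0).round(4),np.percentile(q[:,2],99).round(4))
print("max/mean diff",[(abs(f-fr[0]).max(),abs(f-fr[0]).mean().round(3)) for f in fr[1:]])
cv2.imwrite("pics/s8.png",cv2.resize(im[60:240,240:440],None,fx=3,fy=3,interpolation=cv2.INTER_CUBIC))
```

```text
tcp [0.5363 0.1858 0.331 ] yaw_y -12.92 tz [-0.004 -0.004 -1.   ] q6 0.43 shift [-0.0001 -0.0001  0.051 ] turn 0.0014 F [-0.92  0.18 -0.52] open 0.0371 t 16.425
303 [0.5375 0.1928 0.1334] 0.1584
302 [0.5375 0.1926 0.1334] 0.1587
302 [0.5375 0.1929 0.1336] 0.1586
302 [0.5375 0.1929 0.133 ] 0.158
max/mean diff [(np.int64(15), np.float64(2.296)), (np.int64(14), np.float64(2.301)), (np.int64(13), np.float64(2.286)), (np.int64(14), np.float64(2.303)), (np.int64(15), np.float64(2.309)), (np.int64(15), np.float64(2.294)), (np.int64(13), np.float64(2.282)), (np.int64(20), np.float64(2.322)), (np.int64(15), np.float64(2.298))]
```

View pics/s8.png

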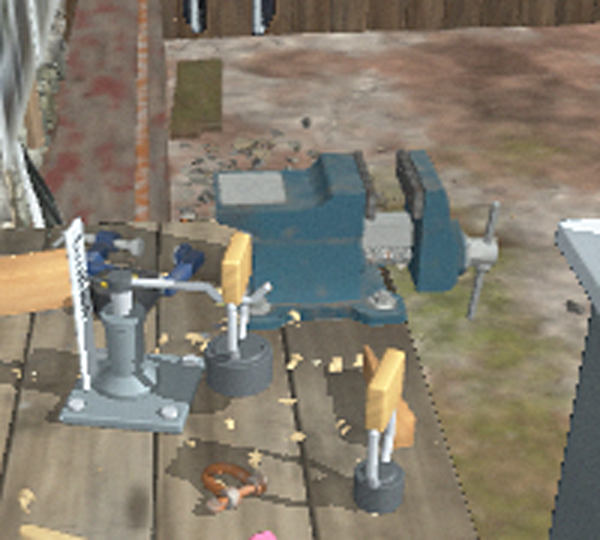

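The weight hangs upright and still on the hook at crop (240,330), and the frames differ only by noise. The small weight stands untouched at (380,440), and the gripper is well above. I'm handing in.

```bash
python3 -c "
from station import ticket;print(ticket.finish_job())"
```

```text
the job is handed in; nothing more can be done
None
```

The bigger weight now hangs by its stirrup on the balance's sprung hook, and I handed the job in at about 17 s.

- **Lowering:** I went down slowly with the hook until the vertical wrist force was about 0. The dip was then about 27 mm, well short of the 50 mm bottom stop. I eased out a sideways strain of about 2 N before letting go, then backed straight up about 0.2 m.
- **Last checks:** Ten frames over half a second showed no movement beyond image noise. The top of the grip block stayed at about 158 mm, which puts the dip at about 28 to 29 mm. The gripper was well clear, and the smaller weight was still standing where it was.
- **Disagreement:** The wrist force read 5.6 to 6.8 N while I carried the weight, which would mean a dip of 27 to 32 mm. The measured dip lies inside that range. No check failed.

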